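# Touch-test a drying brush blank and log the check

## Robot

A 6-joint arm with a two-finger parallel gripper is mounted at the origin on a cart in front of the work surface, level with it; the furniture and walls round the work are solid. World frame = base frame: x ahead of the robot, y to its left, z up, the work surface at z = 0. Lengths are in m, angles in degrees, forces in N, time in s.
With the tool pointing down it reaches from about 0.4 to 0.825 m from the base axis. Payload 7 kg.
Tool frame: the origin (TCP) lies at the centre of the arm's flange, where the gripper is bolted on; the fingertips stand 173 mm ahead of it and the grasp point (between the pads) lies 155 mm ahead of it; z points along the fingers, y is the line along which they close (so a half turn about z gives the same grasp; the last joint's range is limited). The gripper opens to 85 mm and grips with 20 to 120 N. Pads are 22 mm wide; open, the fingers measure 114 mm over their backs; the gripper's body (76 mm by 85 mm) begins 54 mm behind the grasp point. The pads swing forward as they close: fully open they stand 13 mm farther back than shut.
Start: joints at [16.507, 20.546, 0.682, 0, -70.136, -16.507], TCP at [0.675, -0, 0.405] pointing down, gripper open.
Joint ranges: [-176.03, 176.03], [-82.01, 121.73], [-58.28, 71.71], [-173.87, 95.51], [-174.79, -0.11], [-173.66, 173.66]. Speed limits (degrees/s): [136.94, 136.94, 172.46, 180, 180, 180].

## Interface

Orientations are given as [roll, pitch, yaw] about the fixed x, y, z axes, in that order (R = Rz(yaw) Ry(pitch) Rx(roll)).
In Python, from cell import r gives the robot as it stands.
- The arm moves only by the tool nudge_tcp, called after "Call:" by a JSON object that holds its "name" and its "arguments". Schema: {"type":"object","properties":{"steps":{"type":"array","items":{"type":"array","items":{"type":"array","items":{"type":"number"},"minItems":5,"maxItems":5},"minItems":1,"maxItems":12},"minItems":1,"maxItems":1},"grip_force":{"type":"number"},"only":{"type":"string"},"quiet":{"type":"boolean"},"lines":{"type":"string"}},"required":["steps"],"additionalProperties":false}. steps is a list that holds a single list of rows (three levels of brackets), with 1 to 12 rows, each of 5 numbers: the finger opening in m, then dx, dy, dz in fractions of the full range, 1 being 75 cm, then a turn about the tool's z in normalised numbers (1 is 90 degrees); each row is the pose to reach, as a shift and turn from the pose commanded when the call began, along the tool's axes at that moment; what a row does not reach only later rows make up. A row lasts 1/12 s, in which the tool goes at most 0.0417 m and 7.16 degrees, less where a joint would pass 70% of its speed; a pose out of reach is approached as far as the arm can. The fingers move at their own pace and stop on an object; grip_force is the grip in N (left out, the last holds). Time passes only in rows, so rows that do not move let the fingers close. The tool returns the time, the measured TCP pose, the force, the opening and the grip force at its end. only (a regular expression) keeps the lines of the reply that match it, lines (a string "A,B") keeps lines A to B, and quiet returns only ok. Input that does not fit is refused with a message, and nothing moves.
- r.get_state(): the state, without advancing time (a new reading comes with each control period).
- r.snapshot(name): name is "scene" or "side" or "wrist"; returns the picture (480x640x3 uint8, red, green, blue); there is no depth.
- r.camera_info(name): a dict with "fx", "fy", "cx", "cy" (pixels), "extrinsics" (4x4, takes a point from camera to world coordinates). Camera axes: x right, y up, looking along -z (the intrinsics and any distortion apply to the point x, -y, -z); pixel columns grow to the right and rows downward; lengths in m; the calibration is good to about 2 mm. A picture is of the moment at which its call begins: read the wrist's pose just before it. camera_info takes no time and is no camera call; for the wrist camera it gives the pose at the moment of the call.
- r.finish_job(): hands the job in; it is judged then, once.
The state is a dict: "t": time; "joint_pos": joint angles; "qvel": joint speeds; "tau": joint torques, N m; "tcp_pos": TCP position; "tool_rot": TCP orientation; "force": force on the tool from outside, world axes, zero at the start; "wrist_torque": the same for the moment, N m; "opening": finger opening in m; "finger_force": force on a finger pad.
Only numpy, scipy, OpenCV 4.12 (cv2) and the standard library are available. Lean on these libraries where they do the work, as an engineer would, in place of code of your own. Each camera call takes 0.05 s, during which the arm holds its last target. There are 200 camera calls.

## Task

Feel whether the oil on the brush blank lying on the yellow rest is dry: lay the fingertips lightly on top of its wide head, stay there for about half a second, and come off again without shifting the blank. Then log the check by pressing the green button of the grey check counter all the way down and letting go. Do not lift or drag the blank, press the red button, or touch the blanks on the blue and white rests or disturb anything else on the table.

Things in the scene. Friction and masses are not known exactly. Their poses are not given: they have to be found in the camera images.
- blank_yellow: The blank to touch: brush-shaped olive-wood blank, 228 x 56 x 22 mm, on the yellow rest; origin at the middle of its underside, x along its length towards the wide head, z up. Loose, about 0.1 kg. Handle end (24 mm wide) is at -x, head (56 mm wide) from about x = 0 to +114 mm, pointing towards the robot's edge of the table.
- head_yellow (a point): Middle of the top face of the head of the blank on the yellow rest, the spot to touch: 55 mm from the blank's middle, 22 mm above its underside, about 54 mm above the table.
- rest_yellow: Rest under the blank to touch: painted yellow plywood deck, 210 x 64 mm, on four black rubber feet; fixed to the table; origin on the table under its middle, x along its length, deck top 32 mm above the origin. The deck gives: it starts to sink at 2 to 3 N of touch, sinks 10 mm at about 8 N and is then hard.
- rest_blue: Another rest, built the same: painted blue plywood deck, 210 x 64 mm, on four black rubber feet; fixed to the table; origin on the table under its middle, x along its length, deck top 32 mm above the origin. The three rests lie side by side in any order, about 100 mm apart; the counter stands to the right of them.
- rest_white: Another rest, built the same: painted white plywood deck, 210 x 64 mm, on four black rubber feet; fixed to the table; origin on the table under its middle, x along its length, deck top 32 mm above the origin. 
- blank_blue: To be left alone: brush-shaped olive-wood blank, 228 x 56 x 22 mm, on the blue rest; origin at the middle of its underside, x along its length towards the wide head, z up. Loose, about 0.1 kg. 
- blank_white: To be left alone: brush-shaped olive-wood blank, 228 x 56 x 22 mm, on the white rest; origin at the middle of its underside, x along its length towards the wide head, z up. Loose, about 0.1 kg. 
- counter: Grey check counter, 90 x 100 x 28 mm, fixed to the table, with a black-framed green-tinted window at its far edge and two round buttons side by side on top in front of it, 50 mm apart; origin on the table under its middle, x away from the robot, y to the green button's side (left).
- green_button_top (a point): Middle of the top face of the green button's cap (24 mm across), which lies about 50 mm above the table; it goes down along z.
- green_button (a joint): Travel of the green button: 0 up, 0.006 m fully down, sprung, 5 N to press fully, comes back by itself.
- red_button (a joint): Travel of the red button, the same kind, to the right of the green one: 0 up, 0.006 m fully down. To be left alone.
- sanding_block: Brown cork sanding block, 64 x 108 x 31 mm, loose bystander at the left of the rests; origin in the middle of its underside.

How it is judged:
By the outcome, as a careful person would: the job done as asked, in the order asked, and still so for the second after the job is handed in, with the robot touching nothing.
It also fails if it takes over 42 s, if anything falls off the work surface, if the arm or the gripper's body presses on something with over 40 N, if the wrist force passes 120 N, or if a joint passes its speed limit or range.

## Working session

There is one attempt and no reset: what is moved stays moved. The work goes in short steps, Python scripts to look and compute and a tool call to move; the robot and the scene stay as the last step left them, time stands still between calls to the robot, and variables do not carry over. Pictures are saved under pics/ and viewed, at most 10 in all, crops included, and the job is handed in when it is done.

```bash
ls; mkdir -p pics; python3 - <<'E'
from cell import r
import cv2
s=r.get_state(); print(s)
for n in("scene","wrist"):
    i=r.camera_info(n); print(n,i)
    cv2.imwrite(f"pics/{n}0.png",r.snapshot(n)[:,:,::-1])
E
```

```text
cell.py
pics
{'t': 0.0, 'joint_pos': array([ 1.65059946e+01,  2.05895712e+01,  6.33465868e-01, -1.98626229e-02,
       -7.01363341e+01, -1.65043476e+01]), 'qvel': array([ 0.03927369, -0.00265889,  0.03109767, -0.06489903,  0.01086836,
       -0.07765821]), 'tau': array([ 2.55543900e-04, -5.83324420e+01,  2.93422562e+01,  6.93659976e+00,
       -6.00149287e-03, -1.14765509e-06]), 'tcp_pos': array([ 6.74795775e-01, -1.54005621e-05,  4.03782963e-01]), 'tool_rot': array([ 1.79906064e+02, -8.36052043e-03, -9.00051103e+01]), 'force': array([-0.6336357 ,  0.5387678 , -0.76157806]), 'wrist_torque': array([ 0.05627908, -0.02654838, -0.04142396]), 'finger_force': 0.0, 'opening': 0.0853527579441554}
scene {'fx': 606.298695498629, 'fy': 606.298695498629, 'cx': 319.9740826111476, 'cy': 226.57744906134118, 'extrinsics': array([[-8.54682488e-01,  3.90734090e-01, -3.41825563e-01,
        -7.57810675e-03],
       [-5.19151080e-01, -6.43233983e-01,  5.62789658e-01,
         9.17202684e-01],
       [ 2.72861940e-05,  6.58465575e-01,  7.52610846e-01,
         1.13106838e+00],
       [ 0.00000000e+00,  0.00000000e+00,  0.00000000e+00,
         1.00000000e+00]])}
wrist {'fx': 399.7454848021923, 'fy': 399.7454848021923, 'cx': 320.29172003684766, 'cy': 238.72900116037724, 'extrinsics': array([[-9.99996227e-01, -4.62935486e-04,  2.70771883e-03,
         6.74112621e-01],
       [-3.23871852e-04, -9.58954034e-01, -2.83561378e-01,
        -7.19060656e-02],
       [ 2.72784852e-03, -2.83561185e-01,  9.58950266e-01,
         3.73339200e-01],
       [ 0.00000000e+00,  0.00000000e+00,  0.00000000e+00,
         1.00000000e+00]])}
```

View pics/scene0.png

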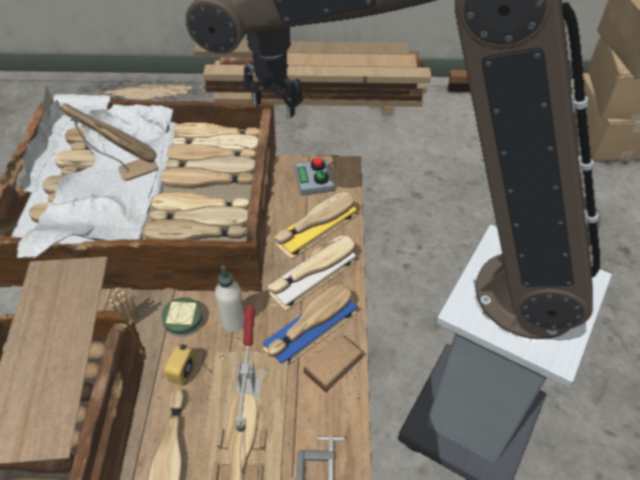

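View pics/wrist0.png

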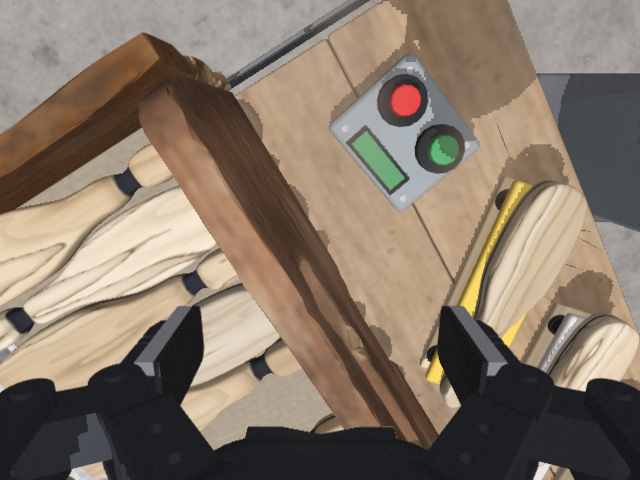

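The scene view shows yellow rest nearest the counter, then white, then blue. In the wrist view, the green button cap is at about (444,150), red at (405,100), and the yellow rest's blank head is around (545,225). I'll zoom in on it and compute positions.

```bash
cat > h.py <<'E'
import numpy as np
def ray(info,u,v,z):
    E=info["extrinsics"]; d=E[:3,:3]@np.array([(u-info["cx"])/info["fx"],-(v-info["cy"])/info["fy"],-1])
    o=E[:3,3]; return o+d*(z-o[2])/d[2]
def proj(info,p):
    E=info["extrinsics"]; c=E[:3,:3].T@(np.asarray(p)-E[:3,3])
    return info["cx"]+info["fx"]*c[0]/-c[2], info["cy"]-info["fy"]*c[1]/-c[2]
E
python3 - <<'E'
from cell import r
from h import *
import cv2
i=r.camera_info("wrist"); s=r.camera_info("scene")
for n,u,v,z in [("green",444,150,.05),("red",405,100,.05),("tip",568,186,.054),("rest near L",520,180,.032),("rest far L",430,380,.032)]: print(n,ray(i,u,v,z))
for n,u,v,z in [("green",321,176,.05),("red",317,162,.05),("tip",350,199,.054),("end",280,237,.054)]: print("s",n,ray(s,u,v,z))
im=cv2.imread("pics/wrist0.png")[130:430,380:640]
cv2.imwrite("pics/c1.png",cv2.resize(im,None,fx=2,fy=2,interpolation=2))
E
```

```text
green [ 0.57527392 -0.04954476  0.05      ]
red [ 0.60845684 -0.08699765  0.05      ]
tip [ 0.47431814 -0.02153948  0.054     ]
rest near L [ 0.50255341 -0.02322004  0.032     ]
rest far L [0.56396682 0.1757371  0.032     ]
s green [ 0.57035148 -0.03935456  0.05      ]
s red [ 0.60645045 -0.07876706  0.05      ]
s tip [ 0.46529063 -0.0035172   0.054     ]
s end [0.54434033 0.18757354 0.054     ]
```

View pics/c1.png

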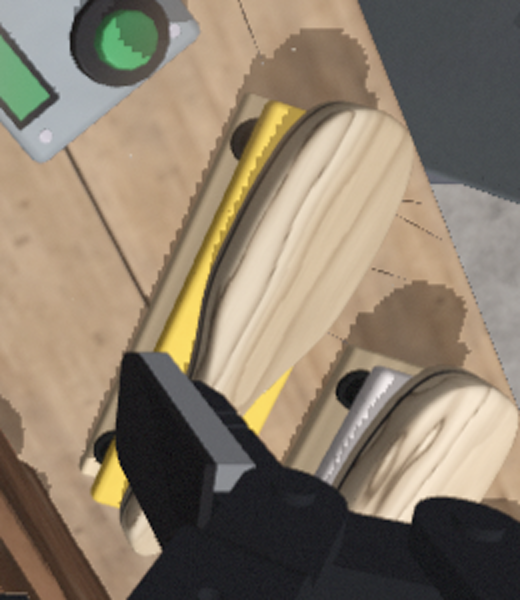

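The crop shows the blank clearly. The head end is at about crop (385,108), the handle end at (140,548), and the middle of the head at about (320,210). Next I'll move the camera over the work with the fingers closed.

Careful with the scale: shifts go in shares of 75 cm and turns go in shares of 90 degrees. That gives: 0.145 m / 0.75 = 0.1933, 0.03 m / 0.75 = 0.04.

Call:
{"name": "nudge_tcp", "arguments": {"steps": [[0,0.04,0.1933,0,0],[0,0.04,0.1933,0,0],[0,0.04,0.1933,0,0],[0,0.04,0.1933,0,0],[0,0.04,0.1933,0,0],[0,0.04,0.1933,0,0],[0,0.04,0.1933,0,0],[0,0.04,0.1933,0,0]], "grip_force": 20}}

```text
refused: steps: the value is too long (schema: maxItems 1). Nothing was moved.
```

I used the wrong layout. The manual says a list holding one list of rows, three levels of brackets; once more.

Call:
{"name": "nudge_tcp", "arguments": {"steps": [[[0,0.04,0.1933,0,0],[0,0.04,0.1933,0,0],[0,0.04,0.1933,0,0],[0,0.04,0.1933,0,0],[0,0.04,0.1933,0,0],[0,0.04,0.1933,0,0],[0,0.04,0.1933,0,0],[0,0.04,0.1933,0,0]]], "grip_force": 20}}

```text
t: 0.77
tcp_pos: [0.5307, -0.0298, 0.4045]
tool_rot: [180.0, -0.0, -90.0]
force: [-0.5, -0.5, -0.6]
opening: 0.0002
finger_force: 0.0
```

```bash
python3 - <<'E'
from cell import r
import cv2,json
i=r.camera_info("wrist"); s=r.get_state(); im=r.snapshot("wrist")
i["extrinsics"]=i["extrinsics"].tolist(); json.dump(i,open("w1.json","w"))
print(s["tcp_pos"],s["tool_rot"],s["force"],s["opening"])
cv2.imwrite("pics/wrist1.png",im[:,:,::-1])
E
```

```text
[ 0.53072235 -0.02980293  0.40450865] [ 1.79993483e+02 -4.85923616e-03 -8.99959323e+01] [-0.51457875 -0.48694217 -0.56950616] 0.00017350571458829263
```

View pics/wrist1.png

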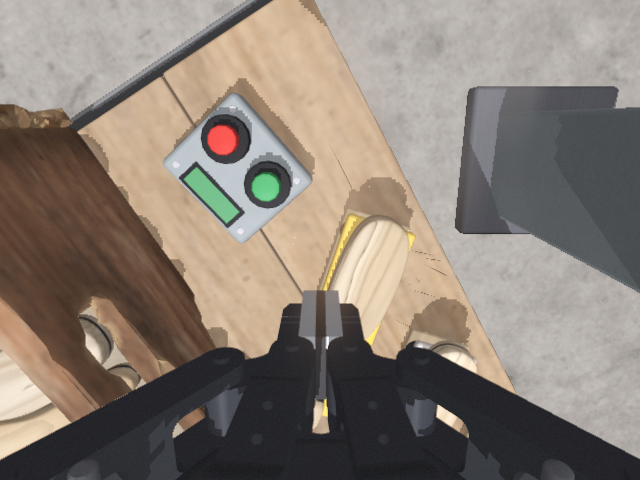

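The green cap is at about (266,186), the head end at about (383,216), and the near yellow deck corners at (348,212) and (413,236). The closed fingertips are at (320,292).

```bash
python3 - <<'E'
from h import *
import cv2,json
i=json.load(open("w1.json")); i["extrinsics"]=np.array(i["extrinsics"])
im=cv2.imread("pics/wrist1.png"); hsv=cv2.cvtColor(im,cv2.COLOR_BGR2HSV)
def blob(lo,hi,box):
    m=np.zeros(hsv.shape[:2],np.uint8);x0,y0,x1,y1=box
    m[y0:y1,x0:x1]=cv2.inRange(hsv,lo,hi)[y0:y1,x0:x1]
    n,l,st,c=cv2.connectedComponentsWithStats(m); k=1+st[1:,4].argmax(); return c[k],st[k]
g,_=blob((45,90,60),(85,255,255),(245,160,290,215)); rd,_=blob((0,150,80),(10,255,255),(195,110,250,165))
G=ray(i,*g,.05);R=ray(i,*rd,.05); print("green",g,_,G,"red",R,np.linalg.norm(G-R))
print("tips",proj(i,[.5307,-.0298,.4045-.173]))
a,b=ray(i,348,212,.032),ray(i,413,236,.032); print("rest",a,b,np.linalg.norm(a-b))
c=im[190:360,300:440]; cv2.imwrite("pics/c2.png",cv2.resize(c,None,fx=3.5,fy=3.5,interpolation=2))
E
```

```text
green [265.79827089 186.23775216] [207 125  32  30 760] [ 0.57397748 -0.05038287  0.05      ] red [ 0.60649181 -0.08741883  0.05      ] 0.04928330985799182
tips (np.float64(318.1582720352368), np.float64(311.2844353233465))
rest [ 0.5053586  -0.02492255  0.032     ] [ 0.44701171 -0.00307247  0.032     ] 0.062303980777245464
```

View pics/c2.png

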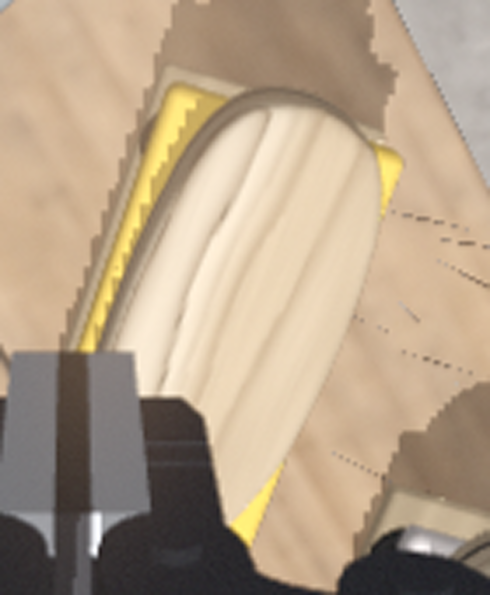

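The crop shows the head end at about crop (310,100), the left edge running from (190,190) to (110,350), and the right edge from (382,180) to (320,390).

```bash
python3 - <<'E'
from h import *
import json
from cell import r
i=json.load(open("w1.json")); i["extrinsics"]=np.array(i["extrinsics"])
f=lambda x,y:ray(i,300+x/3.5,190+y/3.5,.052)[:2]
tip=f(310,98); 
a,b=ray(i,348,212,.032),ray(i,413,236,.032)
w=(a-b)[:2]/np.linalg.norm((a-b)[:2]); h=np.array([w[1],-w[0]]); print("h",h,np.degrees(np.arctan2(h[1],h[0])))
for p in [(240,120),(190,190),(150,265),(110,350),(382,180),(365,270),(345,330),(320,390),(280,465)]:
    q=f(*p)-tip; print(p,q@h,q@w)
print("tip",tip,"restmid",(a+b)[:2]/2)
E0=r.camera_info("wrist")
c=tip-.059*h; print("head c",c, proj(i,[*c,.054]), [3.5*(np.array(proj(i,[*c,.054]))-[300,190])])
E
```

```text
h [-0.35070118 -0.93648742] -110.53020815025239
(240, 120) -0.01076977414142499 0.013445731580205292
(190, 190) -0.031091709851465595 0.01806176537821894
(150, 265) -0.052378111171282174 0.020048378572159017
(110, 350) -0.07688222216587937 0.021132546919595492
(382, 180) -0.012548182196404564 -0.02425957973811088
(365, 270) -0.03509717635941663 -0.02981541796042401
(345, 330) -0.05137819761324932 -0.031623476036201296
(320, 390) -0.06853325069356236 -0.03230028528369469
(280, 465) -0.09141399166357438 -0.031073437480160105
tip [ 0.47312043 -0.02434031] restmid [ 0.47618516 -0.01399751]
head c [0.4938118  0.03091245] (np.float64(361.81842650132114), np.float64(280.94994199529367)) [array([216.36449275, 318.32479698])]
```

In the tool's units: 0.16 m / 0.75 = 0.2133, 0.042 m / 0.75 = 0.056.

Call:
{"name": "nudge_tcp", "arguments": {"steps": [[[0,-0.0413,0.028,0,0],[0,-0.084,0.056,0.0267,0],[0,-0.084,0.056,0.08,0],[0,-0.084,0.056,0.1333,0],[0,-0.084,0.056,0.1733,0],[0,-0.084,0.056,0.2,0],[0,-0.084,0.056,0.2133,0],[0,-0.084,0.056,0.2133,0],[0,-0.084,0.056,0.2133,0]]]}}

```text
t: 1.57
tcp_pos: [0.4885, 0.0332, 0.244]
tool_rot: [179.9, -0.1, -90.0]
force: [-0.6, -1.1, 0.3]
opening: 0.0001
finger_force: 0.0
```

```bash
python3 - <<'E'
from cell import r
import cv2
for n in("wrist","scene"):
    im=r.snapshot(n)[:,:,::-1]
    if n=="scene": im=cv2.resize(im[130:300,220:420],None,fx=3,fy=3)
    cv2.imwrite(f"pics/{n}2.png",im)
F=[];print(r.get_state()["force"],r.get_state()["tcp_pos"])
E
```

```text
[ 0.39017059 -0.13382379 -0.52801204] [0.48874683 0.0332855  0.24532286]
```

View pics/wrist2.png

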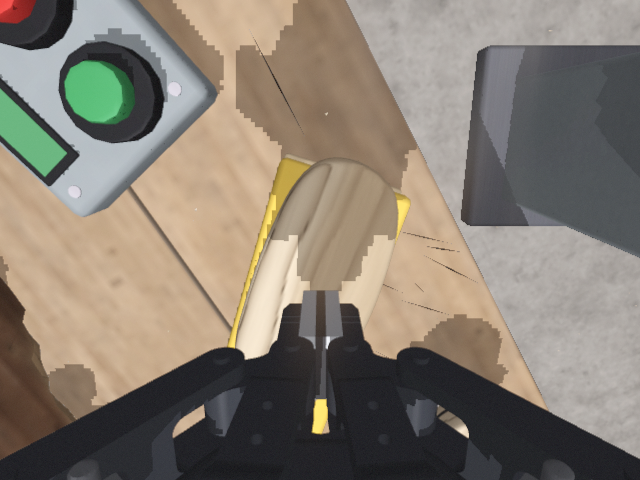

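View pics/scene2.png

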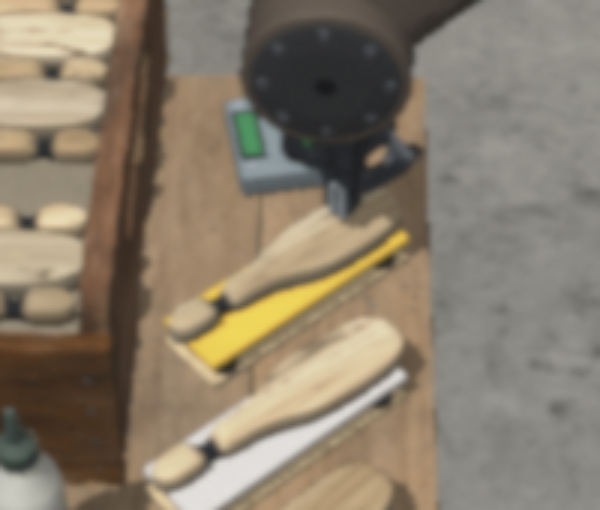

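The wrist view shows the fingertips centred over the head (columns 245–385, tips at 320). I'll creep down from here.

In the tool's units: 0.015 m / 0.75 = 0.02, 0.012 m / 0.75 = 0.016.

Call:
{"name": "nudge_tcp", "arguments": {"steps": [[[0,0,0,0.0093,0],[0,0,0,0.016,0],[0,0,0,0.02,0],[0,0,0,0.02,0],[0,0,0,0.02,0]]]}}

```text
t: 2.08
tcp_pos: [0.4879, 0.0329, 0.2296]
tool_rot: [180.0, -0.0, -90.0]
force: [-0.2, 0.7, 0.9]
opening: 0.0001
finger_force: 0.0
```

Call:
{"name": "nudge_tcp", "arguments": {"steps": [[[0,0,0,0.0013,0],[0,0,0,0.002,0],[0,0,0,0.002,0]]]}}

```text
t: 2.33
tcp_pos: [0.488, 0.033, 0.2282]
tool_rot: [-180.0, 0.0, -90.0]
force: [-0.5, 0.5, -0.5]
opening: -0.0001
finger_force: 0.0
```

In the tool's units: 0.003 m / 0.75 = 0.004, 0.0015 m / 0.75 = 0.002.

Call:
{"name": "nudge_tcp", "arguments": {"steps": [[[0,0,0,0.002,0],[0,0,0,0.004,0],[0,0,0,0.004,0]]]}}

```text
t: 2.58
tcp_pos: [0.4881, 0.033, 0.2252]
tool_rot: [-180.0, 0.0, -90.0]
force: [-0.4, -0.4, 3.1]
opening: -0.0003
finger_force: 1.3
```

In the tool's units: 0.0005 m / 0.75 = 0.0007.

Call:
{"name": "nudge_tcp", "arguments": {"steps": [[[0,0,0,0.0007,0],[0,0,0,0.0007,0],[0,0,0,0.0007,0],[0,0,0,0.0007,0]]]}}

```text
t: 2.92
tcp_pos: [0.4881, 0.033, 0.2249]
tool_rot: [-180.0, 0.0, -90.0]
force: [0.5, 0.3, 2.8]
opening: -0.0
finger_force: 1.4
```

Call:
{"name": "nudge_tcp", "arguments": {"steps": [[[0,0,0,0,0],[0,0,0,-0.004,0],[0,0,0,-0.0133,0],[0,0,0,-0.04,0],[0,0,0,-0.08,0],[0,0,0,-0.08,0],[0,0,0,-0.08,0]]]}}

```text
t: 3.5
tcp_pos: [0.4883, 0.0331, 0.2866]
tool_rot: [-179.8, 0.1, -90.0]
force: [-0.9, 0.8, -0.4]
opening: 0.0003
finger_force: 0.0
```

```bash
python3 - <<'E'
from cell import r
import cv2
cv2.imwrite("pics/wrist3.png",r.snapshot("wrist")[:,:,::-1])
E
```

```text
(no output)
```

View pics/wrist3.png

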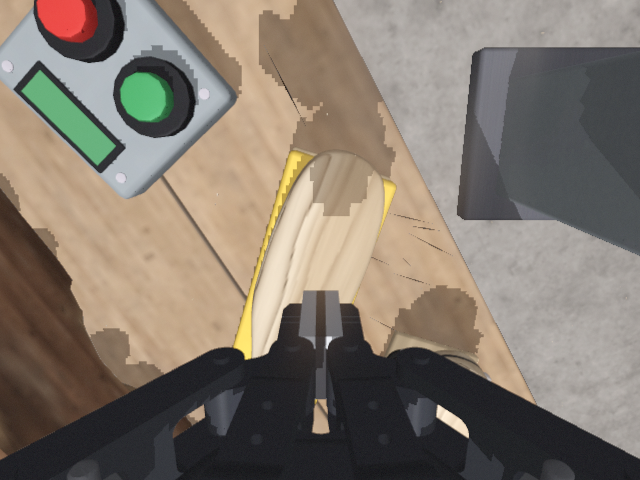

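The blank is unmoved on its rest, and I held it at about 3 N for about half a second. Next I'll refine the green button position from this view (around (147,97)) and move above it.

In the tool's units: -0.086 m / 0.75 = -0.1147, 0.083 m / 0.75 = 0.1107.

```bash
python3 - <<'E'
from h import *
import cv2
from cell import r
i=r.camera_info("wrist"); im=cv2.imread("pics/wrist3.png")
m=cv2.inRange(cv2.cvtColor(im,cv2.COLOR_BGR2HSV),(45,90,60),(85,255,255)); m[:, :110]=0; m[:,190:]=0;m[132:]=0;m[:60]=0
M=cv2.moments(m,True); g=(M["m10"]/M["m00"],M["m01"]/M["m00"]); G=ray(i,*g,.05); print(g,G,r.get_state()["tcp_pos"])
E
```

```text
(146.39311926605504, 96.72431192660551) [ 0.57125693 -0.04975577  0.05      ] [0.48775583 0.03293405 0.28543055]
```

Call:
{"name": "nudge_tcp", "arguments": {"steps": [[[0,0.028,-0.028,0,0],[0,0.06,-0.0627,0,0],[0,0.0933,-0.0973,0,0],[0,0.1107,-0.1147,0,0],[0,0.1107,-0.1147,0.0267,0],[0,0.1107,-0.1147,0.0533,0],[0,0.1107,-0.1147,0.0667,0],[0,0.1107,-0.1147,0.0667,0],[0,0.1107,-0.1147,0.0667,0]]]}}

```text
t: 4.3
tcp_pos: [0.5737, -0.05, 0.2341]
tool_rot: [179.9, -0.0, -90.0]
force: [0.2, 0.5, -0.9]
opening: 0.0001
finger_force: 0.0
```

```bash
python3 - <<'E'
from cell import r
import cv2
cv2.imwrite("pics/wrist4.png",r.snapshot("wrist")[:,:,::-1])
E
```

```text
(no output)
```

View pics/wrist4.png

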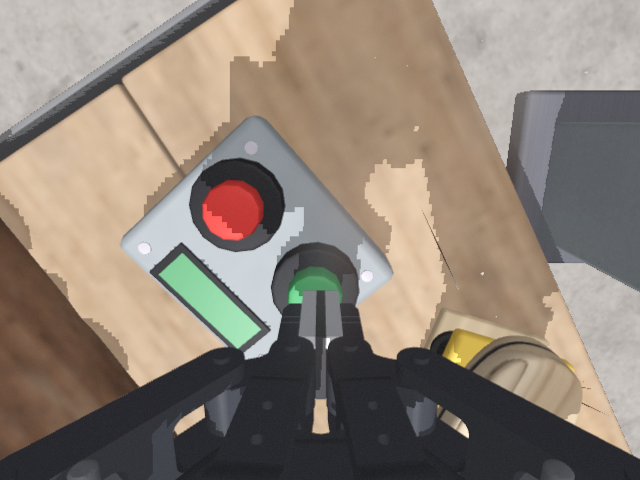

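The fingertips (320,292) are over the green cap (centre column about 316) and well clear of the red one. I'll press now.

In the tool's units: 0.017 m / 0.75 = 0.0227, 0.016 m / 0.75 = 0.0213.

Call:
{"name": "nudge_tcp", "arguments": {"steps": [[[0,0,0,0.008,0],[0,0,0,0.0147,0],[0,0,0,0.0187,0],[0,0,0,0.0213,0],[0,0,0,0.0227,0],[0,0,0,0.0227,0]]]}}

```text
t: 4.85
tcp_pos: [0.5743, -0.0497, 0.218]
tool_rot: [-179.9, 0.0, -90.0]
force: [-0.2, 3.1, 5.1]
opening: 0.0003
finger_force: 2.2
```

Call:
{"name": "nudge_tcp", "arguments": {"steps": [[[0,0,0,0.0013,0],[0,0,0,0.002,0],[0,0,0,0.002,0],[0,0,0,0.002,0]]]}}

```text
t: 5.18
tcp_pos: [0.5743, -0.0498, 0.2174]
tool_rot: [-179.9, 0.0, -90.0]
force: [-3.1, 3.8, 12.1]
opening: 0.0003
finger_force: 5.8
```

Call:
{"name": "nudge_tcp", "arguments": {"steps": [[[0,0,0,0.0007,0],[0,0,0,0.0013,0],[0,0,0,0.0013,0],[0,0,0,0.0013,0]]]}}

```text
t: 5.52
tcp_pos: [0.5742, -0.0497, 0.2172]
tool_rot: [-179.9, 0.0, -90.0]
force: [-5.9, 4.1, 19.9]
opening: -0.0
finger_force: 9.8
```

```bash
python3 - <<'E'
from cell import r
import cv2
im=r.snapshot("wrist")[:,:,::-1]; cv2.imwrite("pics/wrist5.png",cv2.resize(im[130:390,100:420],None,fx=2,fy=2))
E
```

```text
(no output)
```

View pics/wrist5.png

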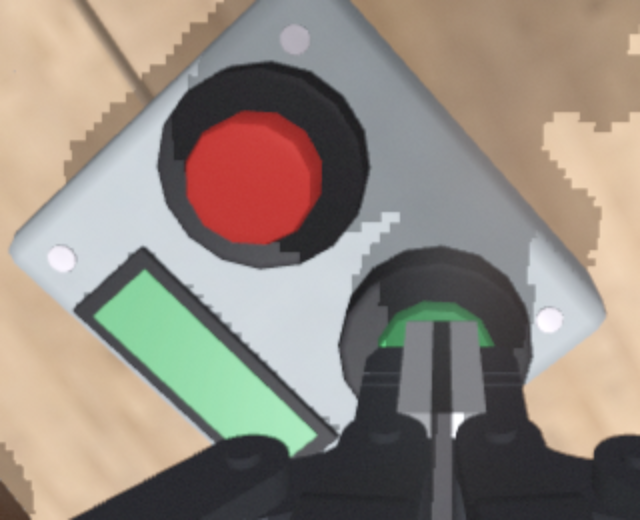

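The tips sit on the green cap, centred and off the collar. The cap is at a hard stop, 5.8 mm below its nominal height, at 20 N. I'll let go and hand in.

In the tool's units: -0.12 m / 0.75 = -0.16, -0.08 m / 0.75 = -0.1067.

Call:
{"name": "nudge_tcp", "arguments": {"steps": [[[0,0,0,-0.0053,0],[0,0,0,-0.016,0],[0,0,0,-0.0533,0],[0,0,0,-0.1067,0],[0,0,0,-0.16,0],[0,0,0,-0.16,0],[0,0,0,-0.16,0],[0,0,0,-0.16,0]]]}}

```text
t: 6.23
tcp_pos: [0.5734, -0.0503, 0.3351]
tool_rot: [180.0, 0.0, -90.0]
force: [0.1, -0.4, -0.9]
opening: 0.0001
finger_force: 0.0
```

```bash
python3 -c "
from cell import r
print(r.finish_job())"
```

```text
the job is handed in; nothing more can be done
None
```

I touched the yellow rest's blank at about 3 N for about half a second with no visible shift, then pressed the green button to its stop and released it, and handed the job in at about 6 s; no verdict was returned.

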